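Free the seized eyepiece and box it

TASK

The eyepiece is stuck in the measuring scope's upright tube and has to go off for cleaning. First swing both half-raised long flaps of the cardboard carton well open, outwards; then work the eyepiece out by twisting it back and forth while easing it up (a straight pull would only lift the scope off its base, which must stay seated), and stand it upright inside the carton and let go. Leave the flaps open and the other things on the bench where they are.

Things in the scene. Friction and masses are not known exactly. Their poses are not given: they have to be found in the camera images.
- carton: cardboard carton (all sizes here in mm), open on top, fixed to the bench: 150 (its x) x 126 (its y) x 60 tall, walls and floor 4 thick. Origin at the centre of its underside, z up. A long flap is hinged on the top of each long wall (at y = +63 and y = -63); the end flaps are already folded down outside.
- flap_a (a joint): rad, flap hinged on the top edge of the carton's +y wall (y = +63, z = 60, along its x); 146 long, 60 wide, 3 thick. 0 = flat closed, 1.57 = upright, 2.9 = fully folded out. Starts half raised (0.9 to 1.35), leaving a gap of 50 or more between the flaps. Light hinge that stays where left: push it outwards from inside with closed fingers.
- flap_b (a joint): rad, the same for the flap on the carton's -y wall (hinge at y = -63, z = 60)
- stand: black base plate of the measuring scope, fixed, 200 x 120 x 12. Origin on the bench straight below the axis of the scope's upright eyepiece tube; its x axis points from that tube along the lying black scope barrel (180 long, top 80 above the bench).
- tube_mouth (a point): centre of the open top of the scope's upright aluminium tube (51 wide), 78 above the bench; axes as the stand. Two steel stop pins, 6 thick, stand 16 tall on its rim, 46 degrees either side of its -x direction, 21.5 from the axis. Gummed-up sprung pads 3 to 11 below the mouth squeeze the eyepiece's barrel.
- scope (a joint): m, how far the scope has risen off its base plate; 0 = seated. The scope (1.3 kg) sits there by its weight alone, guided so that it can rise but not turn: about 13 N of upward pull lifts it.
- eyepiece_grip (a point): centre of the eyepiece's black grip block, 42 (its x) x 34 (its y: two flat sides to grip) x 38 tall; z up. 66 above the eyepiece's foot. The 6 tall rubber eyecup lies on top. While it is seated, keep gripping fingertips 45 or more above the foot, over the stop pins.
- eyepiece: the eyepiece, loose, 90 tall, 150 g; origin at the centre of the foot of its 30 diameter steel barrel, which sits 28 deep in the tube (free once raised 25); axes as its grip block. A small steel tab 33 above the foot, on its -x side, sits between the stop pins: it can turn only 0.5 rad either side of the stand's direction; it starts within 0.3.
- eyepiece_foot (a point): centre of the eyepiece's foot, as its body. The pads hold the barrel with 18 to 26 N of friction, directed against the sliding of its surface. So while it turns, a small pull raises it: turn and lift together, rising 4 to 6 mm per radian turned, to and fro; rising much faster, or without turning, lifts the scope.
- beaker_mid (a point): bystander, loose: clear open glass beaker, 60 wide, 75 tall; point at half its height. Leave it alone.
- lens_barrel_mid (a point): bystander, loose: round black lens barrel standing on the bench, 42 wide, 52 tall, no flats and no side tab; not the eyepiece; point at half its height. Leave it alone.
- pot_mid (a point): bystander, loose: white lidded pot, 48 wide, 55 tall; point at half its height. Leave it alone.
- lens_ring_mid (a point): bystander, loose: flat aluminium ring, 48 wide, 12 tall; point at half its height. Leave it alone.
- weight_center (a point): bystander, loose: plain steel cylinder weight, 34 wide, 35 tall; point at half its height. Leave it alone.
- slide_box_mid (a point): bystander, loose: small pale paper-covered box, 75 x 45 x 28; point at half its height. Leave it alone.
- driver_grip (a point): bystander, loose: screwdriver 150 long lying on the bench; point on its handle. Leave it alone.
Not all that is in view belongs to the job. Leave any orange or purple look-alike of the eyepiece alone.

How it is judged:
On the way, in this order (a step that is already met when the one before it is completed fails the run):
1. both long flaps of the carton swung open (value of joint each of flap_a, flap_b above 1.9 rad), for 0.2 s.
2. the eyepiece is out of the tube (z of eyepiece in the frame of tube_mouth above 0.003 m), for 0.1 s.
At the end, for the whole second after the job is handed in: The eyepiece stands upright (within 0.15 rad) and at rest on the floor of the carton, its axis at least about 15 mm from the walls, released; both long flaps are open beyond 1.9 rad; the scope is seated on its base (within 3 mm) (all of step 1 and x of eyepiece_grip in the frame of carton between -0.056 and 0.056 m and y of eyepiece_grip in the frame of carton between -0.044 and 0.044 m and z of eyepiece_grip in the frame of carton between 0.06 and 0.076 m and angle between eyepiece_grip's own z axis and vertical below 0.15 rad and linear speed of eyepiece below 0.02 m/s and angular speed of eyepiece below 0.2 rad/s and value of joint scope below 0.003 m); the robot touches nothing.
It fails at once if the scope is lifted more than 5 mm off its base (value of joint scope above 0.005 m).
It fails at once if a bystander is moved by more than 25 mm (distance of any of beaker_mid, lens_barrel_mid, pot_mid, lens_ring_mid, weight_center, slide_box_mid, driver_grip from where it was at the start of the episode above 0.025 m).
It also fails if it takes over 72 s, if anything falls off the work surface, if the arm or the gripper's body presses on something with over 40 N, if the wrist force passes 120 N, or if a joint passes its speed limit or range.

ROBOT

A 6-joint arm with a two-finger parallel gripper is mounted at the origin on the work surface. World frame = base frame: x ahead of the robot, y to its left, z up, the work surface at z = 0. Lengths are in m, angles in rad, forces in N, time in s.
With the tool pointing down it reaches from about 0.375 to 0.9 m from the base axis. Payload 3.1 kg.
Tool frame: the origin (TCP) lies on the centre line of the jaws, within the pads' length; the fingertips stand robot.tip_reach ahead of it and the grasp point (between the pads) lies 8 mm behind it (robot.tip_reach is the distance from the TCP to the fingertips, in m); z points along the fingers, y is the line along which they close (so a half turn about z gives the same grasp; the last joint's range is limited). The gripper opens to 87 mm and grips with 3 to 60 N. Pads are 19 mm wide; open, the fingers measure 117 mm over their backs; the gripper's body (75 mm by 190 mm) begins 51 mm behind the grasp point.
Start: joints at [-1.512, 0.527, 1.433, -0, 1.181, -0.178], TCP at [0.147, -0.607, 0.199] pointing down, gripper open.
Joint ranges: [-3.08, 3.08], [-0.75, 2.2], [0.22, 2.44], [-1.43, 4.57], [0, 2.65], [-2.85, 2.85]. Speed limits (rad/s): [2.79, 2.79, 3.14, 3.14, 3.14, 3.14].

INTERFACE

Orientations are given as a unit quaternion [x, y, z, w].
In Python, from rig import robot gives the robot as it stands.
- The arm moves only by the tool jog_arm, never from a script. Its argument "motion" is one flat list of numbers, 7 for each row, row after row: the shift along the tool's x, y, z scaled (see below), then the turn, a rotation vector about the tool's x, y, z scaled (see below), then the gripper's target within -1 to 1 (shut at 1, half-way at 0, fully open at -1). In form: [x, y, z, rx, ry, rz, hand, x, y, z, rx, ry, rz, hand, ...]. A call has 1 to 12 rows; each row shifts and turns the commanded pose from where the row before left it, along the tool's axes as they then stand; what a row does not reach is not made up. The controller multiplies each number of a shift by 4 cm and each number of a turn by 4 degrees. A row lasts 1/8 s, in which the tool goes at most 62.5 mm and 10.7 degrees, less where a joint would pass 70% of its speed; a pose out of reach is approached as far as the arm can. A call with a number of a shift or a turn outside -1 to 1 is refused whole. A call with a gripper value outside its range is refused whole. The fingers move at their own pace and stop on an object; "grip_force" is the grip in N (left out, the last holds). Time passes only in rows, so rows that do not move let the fingers close. It gives the time, the measured TCP pose, the force, the opening and the grip force at its end, in the units of the state.
- robot.get_obs(): the state, without advancing time (a new reading comes with each control period).
- robot.camera(name): name is "scene" or "top" or "wrist"; returns the picture (420x560x3 uint8, blue, green, red); there is no depth.
- robot.calibration(name): a dict with "fx", "fy", "cx", "cy" (pixels), "R" (3x3) and "t" (3): a world point X has camera coordinates R X + t; the wrist camera has in their place "T_tool_cam" (4x4, takes a point from camera to tool coordinates, whose origin is the TCP and whose axes are the flange's). Camera axes: x right, y down, z forward; pixel columns grow to the right and rows downward; lengths in m; the calibration is good to about 2 mm. A picture is of the moment at which its call begins: read the wrist's pose just before it. calibration takes no time and is no camera call.
- robot.hand_in(): hands the job in; it is judged then, once.
The state is a dict: "time": time; "q": joint angles; "joint_velocities": joint speeds; "joint_torque": joint torques, N m; "position": TCP position; "tool_rot": TCP orientation; "ft_force": force on the tool from outside, world axes, zero at the start; "moment": the same for the moment, N m; "grip_width": finger opening in m; "grip_force": force on a finger pad.
Only numpy, scipy, OpenCV 4.12 (cv2) and the standard library are available. Lean on these libraries where they do the work, as an engineer would, in place of code of your own. Each camera call takes 0.05 s, during which the arm holds its last target. There are 200 camera calls.

## Working session

There is one attempt and no reset: what is moved stays moved. The work goes in short steps, Python scripts to look and compute and a tool call to move; the robot and the scene stay as the last step left them, time stands still between calls to the robot, and variables do not carry over. Pictures are saved under pics/ and viewed, at most 10 in all, crops included, and the job is handed in when it is done.

Besides the shell and the picture viewer there is one more tool, called after "Call:" by a JSON object that holds its "op" and its "data", one argument or row to a line. jog_arm: Moves the arm, as the interface text tells. Shifts and turns lie within -1 to 1; 1 stands for 4 cm of shift or 4 degrees of turn. Its arguments: {"type":"object","properties":{"motion":{"type":"array","items":{"type":"number"}},"grip_force":{"type":"number"}},"required":["motion"]}

```bash
ls; mkdir -p pics; python3 - <<'E'
from rig import robot
import cv2
o=robot.get_obs();print(o, robot.tip_reach)
for n in("scene","top"):
    cv2.imwrite(f"pics/{n}0.png",cv2.resize(robot.camera(n),(800,600),interpolation=cv2.INTER_CUBIC))
    print(n,robot.calibration(n))
print(robot.calibration("wrist"))
E
```

```text
pics
{'time': 0.0, 'q': array([-1.51151738e+00,  5.28463555e-01,  1.43385829e+00, -3.76238044e-05,
        1.18139275e+00, -1.78509268e-01]), 'joint_velocities': array([ 0.00073694,  0.00137779, -0.00099768,  0.00064935,  0.00191515,
        0.00100672]), 'joint_torque': array([-5.44653776e-04, -4.40040064e+01, -1.76591760e+01,  6.31680270e-02,
        5.83060272e-02, -1.58285475e-04]), 'position': array([ 0.14718693, -0.60663909,  0.19758729]), 'tool_rot': array([ 9.92939009e-01,  1.18621237e-01,  4.58472199e-05, -1.06011921e-03]), 'ft_force': array([-0.7525525 ,  0.20848074, -0.59035109]), 'moment': array([-0.01058852,  0.06646685, -0.02762273]), 'grip_force': 0.0, 'grip_width': 0.08717365627028288} 0.011
scene {'fx': 513.2973212382867, 'fy': 513.2973212382867, 'cx': 277.8947020390548, 'cy': 206.14813966233382, 'R': array([[ 0.81593516,  0.57805767,  0.00995702],
       [ 0.41121568, -0.56815762, -0.71281034],
       [-0.40638833,  0.58570151, -0.70128615]]), 't': array([-0.4444521 , -0.16473847,  1.6705128 ])}
top {'fx': 390.07339215623807, 'fy': 390.07339215623807, 'cx': 275.02480553333004, 'cy': 210.5472690939504, 'R': array([[ 0.00600409, -0.99957541,  0.0285122 ],
       [-0.98883223, -0.01018069, -0.14868479],
       [ 0.14891193, -0.02730107, -0.98847351]]), 't': array([-0.03100151,  0.54090936,  1.11411253])}
{'fx': 329.1888898877836, 'fy': 329.1888898877836, 'cx': 281.29423573390693, 'cy': 211.21334245265797, 'T_tool_cam': array([[-1.57820887e-03, -9.64625927e-01, -2.63617771e-01,
         7.26780975e-02],
       [ 9.99998754e-01, -1.51521349e-03, -4.42279316e-04,
        -1.48298342e-03],
       [ 2.71968924e-05, -2.63618141e-01,  9.64627117e-01,
        -1.85160410e-01],
       [ 0.00000000e+00,  0.00000000e+00,  0.00000000e+00,
         1.00000000e+00]])}
```

View pics/scene0.png

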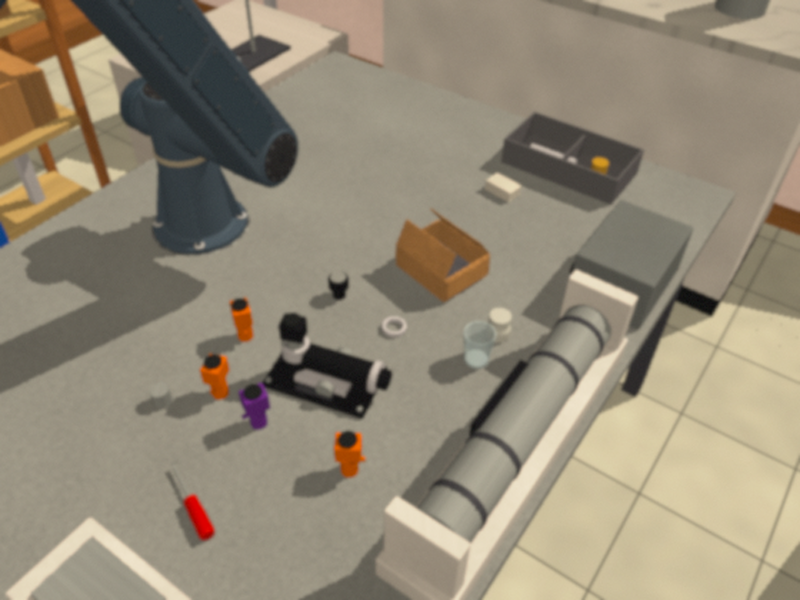

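View pics/top0.png

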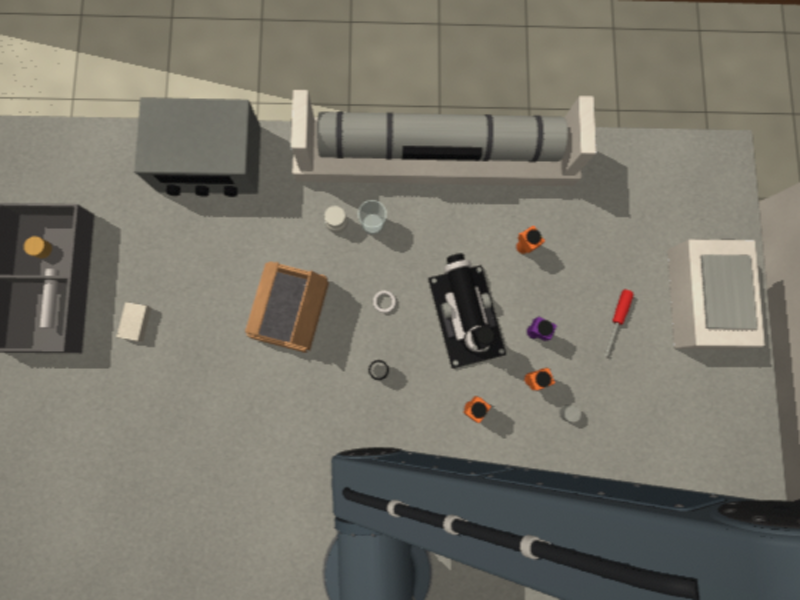

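The scene view shows the carton at (440,255) with its flaps half raised, and the scope with the black eyepiece at (293,335). The top view has the carton at (288,305) and the eyepiece at (480,337). I'll enlarge both.

```bash
cat >h.py <<'E'
from rig import robot
import numpy as np,cv2
from scipy.spatial.transform import Rotation as Rn
def cam(n):
    c=robot.calibration(n)
    return c
def px2w(n,u,v,z,c=None):
    c=c or robot.calibration(n)
    d=c["R"].T@np.array([(u-c["cx"])/c["fx"],(v-c["cy"])/c["fy"],1]);o=-c["R"].T@c["t"]
    return o+d*(z-o[2])/d[2]
def w2px(n,X,c=None):
    c=c or robot.calibration(n)
    p=c["R"]@np.asarray(X,float)+c["t"]; return np.array([c["fx"]*p[0]/p[2]+c["cx"],c["fy"]*p[1]/p[2]+c["cy"]])
def wristcal(o):
    k=robot.calibration("wrist");T=np.eye(4);T[:3,:3]=Rn.from_quat(o["tool_rot"]).as_matrix();T[:3,3]=o["position"]
    C=np.linalg.inv(T@k["T_tool_cam"]);return dict(k,R=C[:3,:3],t=C[:3,3])
E
python3 - <<'E'
from h import *
t=robot.camera("top");s=robot.camera("scene")
def cr(im,u,v,w=80,h=60,k=5): 
    return cv2.resize(im[v:v+h,u:u+w],None,fx=k,fy=k,interpolation=cv2.INTER_CUBIC)
a=np.hstack([cr(t,165,185,80,60),cr(t,290,185,80,60)])
a2=np.hstack([cr(s,270,145,80,60),cr(s,180,215,80,60)])
cv2.imwrite("pics/c1.png",np.vstack([a,a2]))
# seed positions
print(px2w("top",288/1.4286,305/1.4286,0), px2w("top",480/1.4286,337/1.4286,.14))
E
```

```text
[0.53591447 0.19603912 0.        ] [ 0.4589557  -0.18832595  0.14      ]
```

View pics/c1.png

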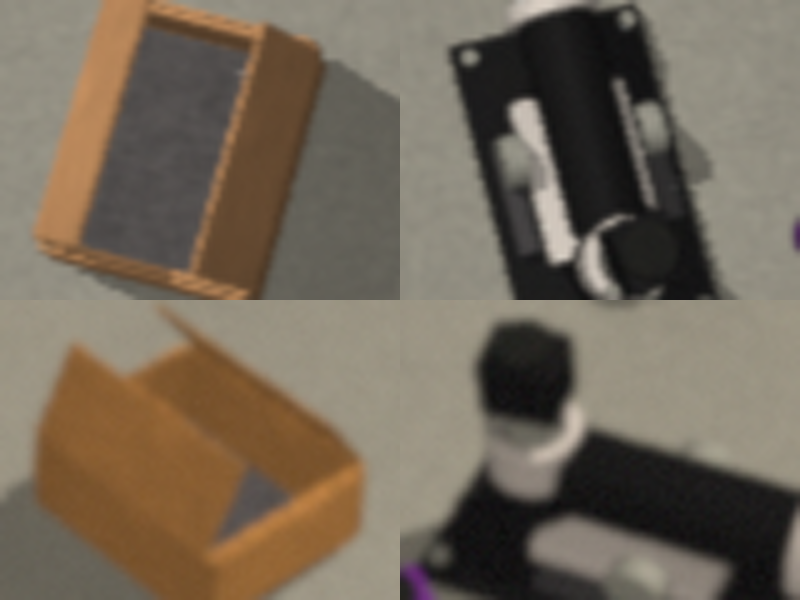

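The close-up shows both carton flaps, the rim corners and the scope tube with its eyepiece clearly enough to fit.

```bash
python3 - <<'E'
from h import *
from scipy.optimize import least_squares
C={n:robot.calibration(n) for n in("top","scene")}
def P(p,x,y,z):
    c,s=np.cos(p[2]),np.sin(p[2]);return [p[0]+c*x-s*y,p[1]+s*x+c*y,z]
def fl(p,sg,x,f):
    th=p[3] if sg>0 else p[4]
    return P(p,x,sg*(.063-.06*f*np.cos(th)),.06+.06*f*np.sin(th))
h=.073;L=.075
obs=[("top",215,244.6,lambda p:P(p,-L,-.063,.06)),("top",229,194.6,lambda p:P(p,L,-.063,.06)),("top",172.6,232.6,lambda p:P(p,-L,.063,.06)),
("top",216.6,190,lambda p:fl(p,-1,h,1)),("top",203.4,239,lambda p:fl(p,-1,-h,1)),("top",194.6,187,lambda p:fl(p,1,h,1)),("top",181.4,234,lambda p:fl(p,1,-h,1)),
("scene",313,196,lambda p:P(p,L,-.063,.06)),("scene",342,178,lambda p:P(p,L,.063,.06)),("scene",285.6,154,lambda p:fl(p,-1,-h,1)),("scene",320,178.6,lambda p:fl(p,-1,h,1)),("scene",277.6,172.6,lambda p:P(p,-L,-.063,.06)),("scene",302,146.6,lambda p:fl(p,1,-h,1))]
f=lambda p:np.concatenate([w2px(n,g(p),C[n])-[u,v] for n,u,v,g in obs])
r=least_squares(f,[.53,.2,-.25,1.1,1.1],loss="soft_l1");print("carton",r.x.round(4));print(f(r.x).reshape(-1,2).round(1).tolist())
b=[px2w("top",u/1.4286,v/1.4286,.012,C["top"]) for u,v in[(430,280),(483,264),(505,353),(455,367)]]
print(np.round(b,3).tolist())
print("tube top",px2w("top",335,236.6,.078,C["top"]),"cup",px2w("top",338.4,236,.14,C["top"]),"scene cup",px2w("scene",205.6,224,.14,C["scene"]),"tube",px2w("scene",207,240,.078,C["scene"]))
for nm,u,v,z in[("pot",335,217,.055),("beaker",372,216,.07),("ring",385,301,.01),("lensb",378,369,.05),("or1",478,409,.12),("or2",541,378,.12),("purple",543,328,.12)]: print(nm,px2w("top",u/1.4286,v/1.4286,z,C["top"]).round(3))
E
```

```text
carton [ 0.5278  0.1874 -0.2383  0.9532  1.0626]
[[0.5, -0.7], [0.1, -0.6], [0.3, 0.6], [0.5, -1.5], [-0.4, 0.3], [1.1, -3.6], [-0.2, -0.1], [-0.9, 0.2], [0.9, -0.9], [-0.2, -1.5], [0.2, -1.1], [-0.3, -2.7], [-1.1, -1.6]]
[[0.591, -0.107, 0.012], [0.628, -0.221, 0.012], [0.437, -0.264, 0.012], [0.407, -0.158, 0.012]]
tube top [ 0.46226145 -0.1969405   0.078     ] cup [ 0.45872831 -0.19482696  0.14      ] scene cup [ 0.46912487 -0.20334437  0.14      ] tube [ 0.46581901 -0.20248308  0.078     ]
pot [0.715 0.096 0.055]
beaker [0.713 0.018 0.07 ]
ring [ 0.545 -0.011  0.01 ]
lensb [0.4   0.003 0.05 ]
or1 [ 0.325 -0.186  0.12 ]
or2 [ 0.383 -0.307  0.12 ]
purple [ 0.479 -0.315  0.12 ]
```

The fit puts the carton at (0.528, 0.187) with yaw -0.24, and the flaps at about 0.95 and 1.06 rad. The tube is near (0.464, -0.199). I'll go to the carton with the fingers closed.

Call:
{"op": "jog_arm", "data": {
  "motion": [0.775, -0.95, 0, 0, 0, 0, 1, 0.775, -0.95, 0, 0, 0, 0, 1, 0.775, -0.95, 0, 0, 0, 0, 1, 0.775, -0.95, 0, 0, 0, 0, 1, 0.775, -0.95, 0, 0, 0, 0, 1, 0.775, -0.95, 0, 0, 0, 0, 1, 0.775, -0.95, 0, 0, 0, 0, 1, 0.775, -0.95, 0, 0, 0, 0, 1, 0.775, -0.95, 0, 0, 0, 0, 1, 0.775, -0.95, 0, 0, 0, 0, 1, 0.775, -0.95, 0, 0, 0, 0, 1, 0.775, -0.95, 0, 0, 0, 0, 1],
  "grip_force": 20
}}

```text
time: 1.7
position: [0.402, -0.0752, 0.1987]
tool_rot: [0.993, 0.119, 0.0, 0.0]
ft_force: [1.3, 0.1, -0.4]
grip_width: 0.0002
grip_force: 0.0
```

Call:
{"op": "jog_arm", "data": {
  "motion": [0.775, -0.95, 0, 0, 0, 0, 1, 0.775, -0.95, 0, 0, 0, 0, 1, 0.775, -0.95, 0, 0, 0, 0, 1, 0.775, -0.95, 0, 0, 0, 0, 1, 0.775, -0.95, 0, 0, 0, 0, 1, 0.775, -0.9, 0, 0, 0, 0.8, 1, 0, 0, 0, 0, 0, 1, 1, 0, 0, 0, 0, 0, 1, 1, 0, 0, 0, 0, 0, 1, 1, 0, 0, 0, 0, 0, 1, 1, 0, 0, 0, 0, 0, 1, 1, 0, 0, 0, 0, 0, 1, 1]
}}

```text
time: 3.2
position: [0.5287, 0.1869, 0.1984]
tool_rot: [0.993, -0.119, -0.0, 0.0]
ft_force: [-1.0, 0.5, 0.4]
grip_width: 0.0002
grip_force: 0.0
```

```bash
cat >g.py <<'E'
from h import *
import sys
# world-offset target -> tool units : python g.py x y z yaw
x,y,z,yaw=map(float,sys.argv[1:5])
o=robot.get_obs();R=Rn.from_quat(o["tool_rot"]);M=R.as_matrix();cy=np.arctan2(M[1,0],M[0,0])
print("t",o["time"],"pos",o["position"].round(4),"yaw",cy.round(4),"tilt",M[:,2].round(4),"F",o["ft_force"].round(1),"w",o["grip_width"])
print("shift units in tool",(M.T@(np.array([x,y,z])-o["position"])/.04).round(3),"rz units",(-np.degrees(yaw-cy)/4).round(3),"q",o["q"].round(2))
E
python3 g.py .528 .187 .096 -.238
python3 - <<'E'
from h import *
o=robot.get_obs();cv2.imwrite("pics/w1.png",robot.camera("wrist"))
c=wristcal(o)
for s in(1,-1):
  for x in (-.075,.075):
    a=-.238;X=[.528+np.cos(a)*x-np.sin(a)*s*.063,.187+np.sin(a)*x+np.cos(a)*s*.063,.06];print(s,x,w2px("",X,c).round())
E
```

```text
t 3.2 pos [0.5287 0.1869 0.1984] yaw -0.2393 tilt [-5.e-04 -0.e+00 -1.e+00] F [-1.   0.5  0.4] w 0.00020770184943963253
shift units in tool [-0.017  0.     2.559] rz units -0.018 q [0.14 0.44 1.6  0.   1.11 1.95]
1 -0.075 [224. 265.]
1 0.075 [216. 119.]
-1 -0.075 [342. 265.]
-1 0.075 [350. 118.]
```

View pics/w1.png

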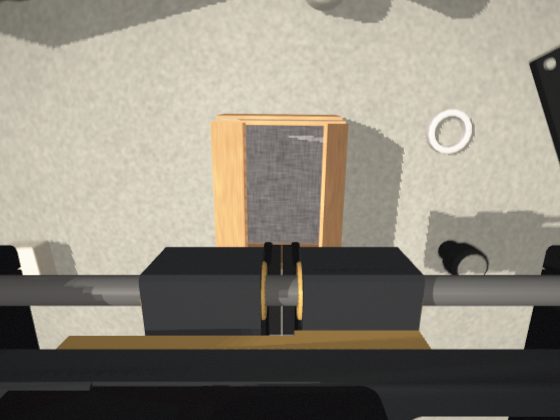

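The wrist view agrees with the fit: the far rim runs (213–347, 118) and the flap gap (245–322). The fingers are centred, so I'll descend and push each flap outwards.

Call:
{"op": "jog_arm", "data": {
  "motion": [0, 0, 0.9, 0, 0, 0, 1, 0, 0, 0.9, 0, 0, 0, 1, 0, 0, 0.85, 0, 0, 0, 1, 0, -0.3, 0, 0, 0, 0, 1, 0, -0.3, 0, 0, 0, 0, 1, 0, -0.3, 0, 0, 0, 0, 1, 0, -0.3, 0, 0, 0, 0, 1, 0, -0.3, 0, 0, 0, 0, 1, 0, -0.3, 0, 0, 0, 0, 1, 0, -0.3, 0, 0, 0, 0, 1, 0, 0, 0, 0, 0, 0, 1]
}}

```text
time: 4.62
position: [0.5489, 0.2694, 0.0925]
tool_rot: [0.993, -0.118, 0.0, -0.0]
ft_force: [-1.0, 0.1, 0.6]
grip_width: 0.0002
grip_force: 0.0
```

Call:
{"op": "jog_arm", "data": {
  "motion": [0, 0.5, 0, 0, 0, 0, 1, 0, 0.6, 0, 0, 0, 0, 1, 0, 0.6, 0, 0, 0, 0, 1, 0, 0.5, 0, 0, 0, 0, 1, 0, 0.3, 0, 0, 0, 0, 1, 0, 0.3, 0, 0, 0, 0, 1, 0, 0.3, 0, 0, 0, 0, 1, 0, 0.3, 0, 0, 0, 0, 1, 0, 0.3, 0, 0, 0, 0, 1, 0, 0.3, 0, 0, 0, 0, 1, 0, 0.3, 0, 0, 0, 0, 1, 0, 0, 0, 0, 0, 0, 1]
}}

```text
time: 6.12
position: [0.508, 0.1005, 0.0925]
tool_rot: [0.993, -0.119, -0.0, 0.0]
ft_force: [-0.4, -0.2, 0.2]
grip_width: 0.0004
grip_force: 0.0
```

Call:
{"op": "jog_arm", "data": {
  "motion": [0, -0.5, 0, 0, 0, 0, 1, 0, 0, -0.9, 0, 0, -1, 1, 0, 0, -0.9, 0, 0, -1, 1, 0, 0, -0.9, 0, 0, -1, 1, 0, 0, -0.2, 0, 0, -1, 1, 0, 0, 0, 0, 0, -1, 1, 0, 0, 0, 0, 0, -1, 1, 0, 0, 0, 0, 0, -0.93, 1]
}}

```text
time: 7.12
position: [0.5129, 0.1211, 0.2086]
tool_rot: [0.992, 0.124, 0.0, -0.0]
ft_force: [0.2, -0.8, 0.0]
grip_width: 0.0005
grip_force: 0.0
```

```bash
python3 g.py .39 -.217 .21 .245
```

```text
t 7.125 pos [0.5129 0.1211 0.2086] yaw 0.2494 tilt [ 2.e-04  3.e-04 -1.e+00] F [ 0.2 -0.8  0. ] w 0.0005121234339218213
shift units in tool [-5.064  7.433 -0.037] rz units 0.064 q [0.02 0.38 1.67 0.   1.09 1.34]
```

Call:
{"op": "jog_arm", "data": {
  "motion": [-0.56, 0.83, 0, 0, 0, 0, -1, -0.56, 0.83, 0, 0, 0, 0, -1, -0.56, 0.83, 0, 0, 0, 0, -1, -0.56, 0.83, 0, 0, 0, 0, -1, -0.56, 0.83, 0, 0, 0, 0, -1, -0.56, 0.83, 0, 0, 0, 0, -1, -0.56, 0.83, 0, 0, 0, 0, -1, -0.56, 0.83, 0, 0, 0, 0, -1, -0.56, 0.83, 0, 0, 0, 0, -1, 0, 0, 0, 0, 0, 0, -1, 0, 0, 0, 0, 0, 0, -1]
}}

```text
time: 8.5
position: [0.3904, -0.2176, 0.2085]
tool_rot: [0.992, 0.123, -0.0, -0.0]
ft_force: [-0.4, 0.8, -0.6]
grip_width: 0.0867
grip_force: 0.0
```

```bash
python3 - <<'E'
from h import *
o=robot.get_obs();print(o["position"],o["tool_rot"]);im=robot.camera("wrist")
c=wristcal(o)
e=w2px("",[.463,-.199,.134],c).round().astype(int);print(e)
u,v=max(e[0]-100,0),max(e[1]-75,0);print("crop",u,v)
cv2.imwrite("pics/w2.png",cv2.resize(im[v:v+150,u:u+200],None,fx=4,fy=4,interpolation=cv2.INTER_CUBIC))
cv2.imwrite("pics/w2full.png",im)
cv2.imwrite("pics/t2.png",cv2.resize(robot.camera("top")[170:260,150:270],None,fx=5,fy=5,interpolation=cv2.INTER_CUBIC))
E
```

```text
[ 0.39038714 -0.21755058  0.20845624] [ 9.92413170e-01  1.22946543e-01 -3.43518201e-05 -4.96059492e-04]
[283 118]
crop 183 43
```

View pics/w2.png

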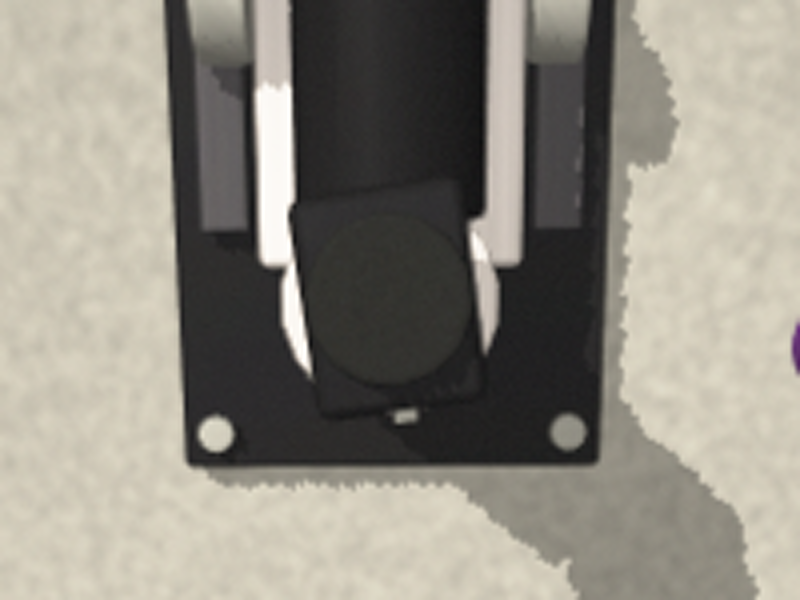

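View pics/t2.png

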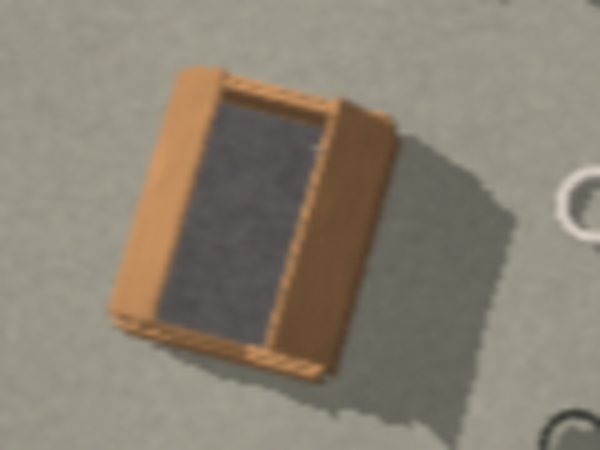

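The eyepiece is yawed slightly, its block corners at (290,207), (455,182), (483,388), (325,413), with the tab below at (405,415). The top view shows the carton flaps apparently unchanged, so I'll check the scene camera.

```bash
python3 - <<'E'
from h import *
t=robot.camera("top");s=robot.camera("scene")
a=cv2.resize(s[130:230,245:375],None,fx=5,fy=5,interpolation=cv2.INTER_CUBIC)
cv2.imwrite("pics/s2.png",a)
# predicted pixels for flap tips at 2.4 / 1.0
c,sn=np.cos(-.238),np.sin(-.238)
for th in(1.0,1.57,2.2,2.5):
  for sg in(1,-1):
    y=sg*(.063-.06*np.cos(th));z=.06+.06*np.sin(th)
    print(th,sg,[((w2px("top",[.528+c*x-sn*y,.187+sn*x+c*y,z])-[150,170])*5).round().tolist() for x in(-.073,.073)])
E
```

```text
1.0 1 [[152.0, 318.0], [225.0, 65.0]]
1.0 -1 [[260.0, 345.0], [331.0, 92.0]]
1.57 1 [[91.0, 302.0], [165.0, 47.0]]
1.57 -1 [[315.0, 358.0], [385.0, 102.0]]
2.2 1 [[33.0, 288.0], [108.0, 36.0]]
2.2 -1 [[381.0, 375.0], [449.0, 122.0]]
2.5 1 [[17.0, 285.0], [92.0, 36.0]]
2.5 -1 [[405.0, 382.0], [472.0, 131.0]]
```

View pics/s2.png

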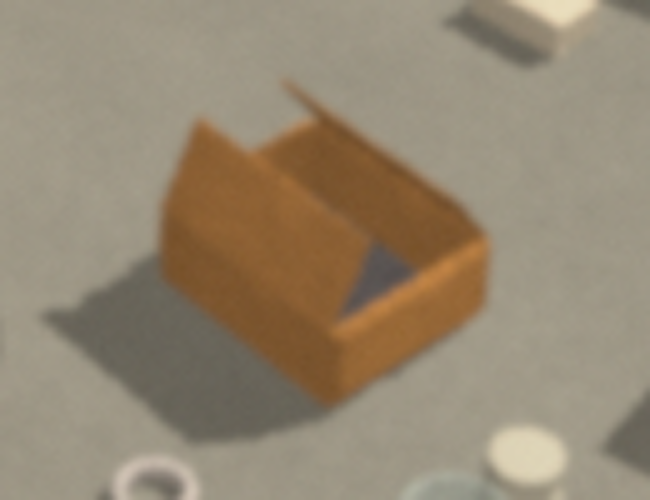

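The flaps really are unmoved, so the finger seems to have had no lasting effect on them. I'll repeat the push in stages, photographing each one.

Call:
{"op": "jog_arm", "data": {
  "motion": [0.65, -1, 0, 0, 0, 0, 1, 0.65, -1, 0, 0, 0, 0, 1, 0.65, -1, 0, 0, 0, 0, 1, 0.65, -1, 0, 0, 0, 0, 1, 0.65, -1, 0, 0, 0, 0, 1, 0.65, -1, 0, 0, 0, 0, 1, 0.65, -1, 0, 0, 0, 0, 1, 0.65, -1, 0, 0, 0, 0, 1, 0.65, -1, 0, 0, 0, 0, 1, 0, 0, 0, 0, 0, 1, 1, 0, 0, 0, 0, 0, 1, 1, 0, 0, 0, 0, 0, 1, 1]
}}

```text
time: 10.2
position: [0.5287, 0.1893, 0.2084]
tool_rot: [1.0, 0.019, -0.0, 0.0]
ft_force: [1.0, -0.1, -0.0]
grip_width: 0.0005
grip_force: 0.0
```

Call:
{"op": "jog_arm", "data": {
  "motion": [0, 0, 0, 0, 0, 1, 1, 0, 0, 0, 0, 0, 1, 1, 0, 0, 0, 0, 0, 1, 1, 0, 0, 0.9, 0, 0, 1, 1, 0, 0, 0.9, 0, 0, 0, 1, 0, 0, 0.9, 0, 0, 0, 1, 0, -0.25, 0, 0, 0, 0, 1, 0, -0.25, 0, 0, 0, 0, 1, 0, -0.25, 0, 0, 0, 0, 1]
}}

```text
time: 11.32
position: [0.5381, 0.2187, 0.1024]
tool_rot: [0.993, -0.12, 0.002, -0.001]
ft_force: [0.2, -0.5, 0.0]
grip_width: 0.0003
grip_force: 0.0
```

```bash
cat >st.py <<'E'
from h import *
import sys
s=robot.camera("scene");cv2.imwrite(f"pics/st{sys.argv[1]}.png",cv2.resize(s[130:230,245:375],(400,300),interpolation=cv2.INTER_CUBIC))
E
python3 st.py 0; python3 g.py .528 .187 .0925 -.238
```

```text
t 11.375 pos [0.5385 0.2197 0.1023] yaw -0.2406 tilt [ 0.0045  0.0017 -1.    ] F [ 1.3  0.9 -0. ] w 0.0005037355676181479
shift units in tool [-0.061  0.857  0.243] rz units -0.037 q [0.19 0.59 1.63 0.   0.91 2.01]
```

Call:
{"op": "jog_arm", "data": {
  "motion": [0, -0.25, 0, 0, 0, 0, 1, 0, -0.25, 0, 0, 0, 0, 1, 0, -0.25, 0, 0, 0, 0, 1]
}}

```text
time: 11.75
position: [0.544, 0.247, 0.1007]
tool_rot: [0.993, -0.121, 0.0, -0.0]
ft_force: [-0.1, 0.9, -0.0]
grip_width: 0.0005
grip_force: 0.0
```

```bash
python3 st.py 1
```

Call:
{"op": "jog_arm", "data": {
  "motion": [0, -0.25, 0, 0, 0, 0, 1, 0, -0.25, 0, 0, 0, 0, 1, 0, -0.25, 0, 0, 0, 0, 1]
}}

```text
time: 12.18
position: [0.5511, 0.2761, 0.1005]
tool_rot: [0.993, -0.121, -0.0, -0.0]
ft_force: [-0.3, 0.2, 1.4]
grip_width: 0.0003
grip_force: 0.0
```

```bash
python3 st.py 2; python3 g.py .528 .187 .0925 -.238;python3 -c "
import cv2,numpy as np
r=[cv2.imread(f'pics/st{i}.png') for i in range(3)]
cv2.imwrite('pics/m.png',np.vstack([np.hstack(r[:2]),np.hstack([r[2],r[2]*0])]))"
```

```text
t 12.225 pos [0.5517 0.2773 0.1006] yaw -0.2413 tilt [ 0.0012  0.0011 -1.    ] F [ 0.5  0.7 -0.7] w 6.811176561229105e-05
shift units in tool [-0.036  2.334  0.2  ] rz units -0.048 q [0.28 0.64 1.54 0.   0.96 2.1 ]
```

View pics/m.png

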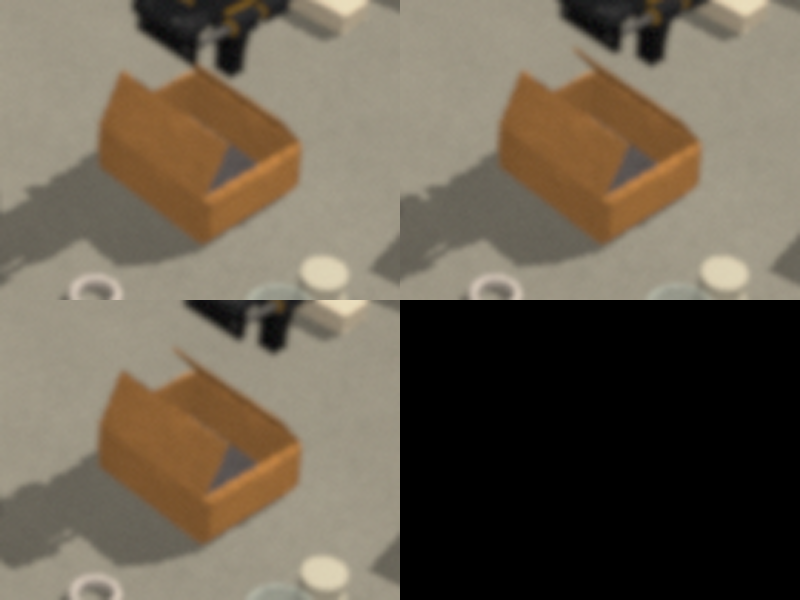

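```bash
python3 - <<'E'
from h import *
for z in(.091,):
  print("tip pred scene",w2px("scene",[.5385,.2197,z]),"observed ~ 320,154; carton centre",w2px("scene",[.528,.187,.0]),w2px("top",[.528,.187,.0]))
for z in(.06,.09,.2,.25,.3):print(z,px2w("scene",320.4,154,z))
t=robot.camera("top");o=robot.get_obs();print(w2px("top",o["position"]),w2px("scene",o["position"]))
w=robot.camera("wrist")
r=cv2.resize(t,(400,300));r2=cv2.resize(w,(400,300));r3=cv2.resize(robot.camera("scene"),(400,300));f=cv2.resize(cv2.imread("pics/w2full.png"),(400,300))
cv2.imwrite("pics/m2.png",np.vstack([np.hstack([r,r2]),np.hstack([r3,f])]))
E
```

```text
tip pred scene [319.47011654 161.13577549] observed ~ 320,154; carton centre [308.86648435 188.48742102] [204.49035443 216.09871569]
0.06 [0.50416232 0.28395961 0.06      ]
0.09 [0.52234254 0.25093847 0.09      ]
0.2 [0.58900335 0.12986094 0.2       ]
0.25 [0.61930371 0.0748257  0.25      ]
0.3 [0.64960408 0.01979046 0.3       ]
[167.12826922 202.64845816] [333.40028832 150.46266804]
```

View pics/m2.png

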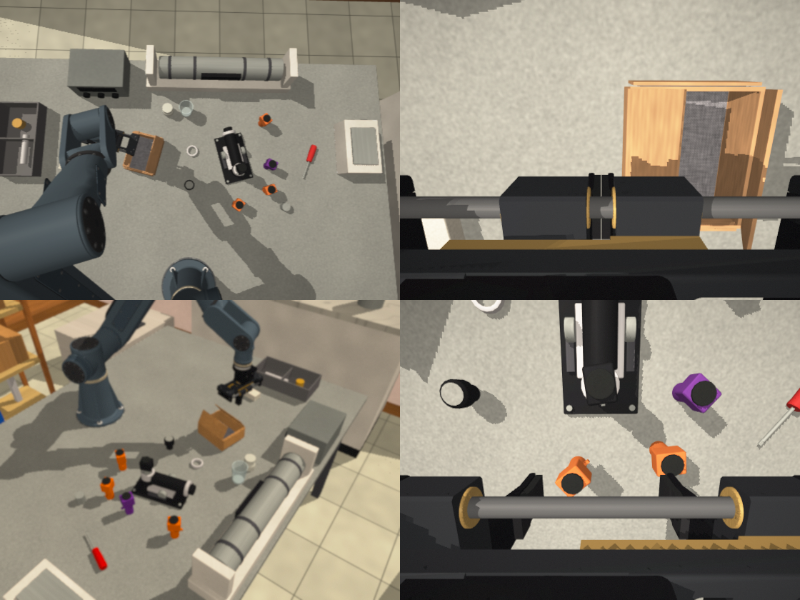

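The scene view shows the fingertips passing above the flap edges: the tip reads about 7–10 px higher than predicted. So the fingers seem shorter than `tip_reach` implies. I'll move to free bench, turn the tool across the carton and touch down gently to measure the real tip height.

Call:
{"op": "jog_arm", "data": {
  "motion": [0, -1, 0, 0, 0, 0, 1, -1, 0, 0, 0, 0, 0, 1, -1, 0, 0, 0, 0, 0, 1, -1, 0, 0, 0, 0, 0, 1, -1, 0, 0, 0, 0, 0, 1, 0, 0, 0.5, 0, 0, -1, 1, 0, 0, 0.5, 0, 0, -1, 1, 0, 0, 0, 0, 0, -1, 1, 0, 0, 0, 0, 0, -1, 1, 0, 0, 0, 0, 0, -1, 1, 0, 0, 0, 0, 0, -1, 1, 0, 0, 0, 0, 0, -1, 1]
}}

```text
time: 13.88
position: [0.4053, 0.3522, 0.0606]
tool_rot: [0.992, 0.124, -0.0, 0.0]
ft_force: [0.4, -0.1, 0.6]
grip_width: 0.0003
grip_force: 0.0
```

```bash
python3 g.py .4 .36 .012 1.333; python3 -c "
from rig import robot;print(robot.tip_reach,[a for a in dir(robot) if a[0]!='_'])"
```

```text
t 13.875 pos [0.4053 0.3522 0.0606] yaw 0.2487 tilt [-1.e-04 -2.e-04 -1.e+00] F [ 0.4 -0.1  0.6] w 0.0002679558380950109
shift units in tool [-0.079 -0.223  1.215] rz units -15.532 q [ 0.51  0.62  1.77 -0.    0.75  1.83]
0.011 ['Unreachable', 'calibration', 'camera', 'get_obs', 'hand_in', 'tip_reach']
```

Call:
{"op": "jog_arm", "data": {
  "motion": [0, 0, 0.2, 0, 0, -1, 1, 0, 0, 0.2, 0, 0, -1, 1, 0, 0, 0.2, 0, 0, -1, 1, 0, 0, 0.2, 0, 0, -1, 1, 0, 0, 0.1, 0, 0, -1, 1, 0, 0, 0.1, 0, 0, -1, 1, 0, 0, 0, 0, 0, -1, 1, 0, 0, 0, 0, 0, -1, 1, 0, 0, 0.05, 0, 0, 0, 1, 0, 0, 0.05, 0, 0, 0, 1]
}}

```text
time: 15.12
position: [0.4053, 0.3524, 0.0165]
tool_rot: [0.92, 0.391, 0.0, 0.0]
ft_force: [0.7, 0.7, 0.4]
grip_width: 0.0004
grip_force: 0.0
```

Call:
{"op": "jog_arm", "data": {
  "motion": [0, 0, 0.05, 0, 0, 0, 1, 0, 0, 0.05, 0, 0, 0, 1, 0, 0, 0, 0, 0, 0, 1]
}}

```text
time: 15.5
position: [0.405, 0.3525, 0.0123]
tool_rot: [0.92, 0.392, -0.0, 0.0]
ft_force: [-0.2, 0.3, -0.1]
grip_width: 0.0008
grip_force: 0.0
```

Call:
{"op": "jog_arm", "data": {
  "motion": [0, 0, 0.05, 0, 0, 0, 1, 0, 0, 0.05, 0, 0, 0, 1, 0, 0, 0, 0, 0, 0, 1]
}}

```text
time: 15.88
position: [0.4051, 0.3525, 0.0084]
tool_rot: [0.92, 0.392, -0.0, 0.0]
ft_force: [0.1, -0.7, -0.4]
grip_width: 0.0005
grip_force: 0.0
```

```bash
python3 - <<'E'
from h import *
o=robot.get_obs();im=robot.camera("wrist");s=robot.camera("scene")
p=w2px("scene",o["position"]);print(o["position"],o["ft_force"],p)
a=cv2.resize(im,(400,300));u,v=int(p[0])-40,int(p[1])-40
b=cv2.resize(s[v:v+60,u:u+80],(400,300),interpolation=cv2.INTER_CUBIC);print("crop",u,v)
cv2.imwrite("pics/m3.png",np.hstack([a,b]))
E
```

```text
[0.40505616 0.35249117 0.00837364] [ 0.14018665 -0.66143395 -0.43986009] [304.93323211 144.66249434]
crop 264 104
```

TCP z is at 8 mm with no contact, so the tips really are shorter. I'll go on down in small steps.

Call:
{"op": "jog_arm", "data": {
  "motion": [0, 0, 0.05, 0, 0, 0, 1, 0, 0, 0.05, 0, 0, 0, 1, 0, 0, 0.05, 0, 0, 0, 1, 0, 0, 0, 0, 0, 0, 1]
}}

```text
time: 16.48
position: [0.405, 0.3525, 0.0023]
tool_rot: [0.92, 0.392, -0.0, 0.0]
ft_force: [0.4, 1.3, 0.2]
grip_width: 0.0007
grip_force: 0.0
```

Call:
{"op": "jog_arm", "data": {
  "motion": [0, 0, 0.05, 0, 0, 0, 1, 0, 0, 0.05, 0, 0, 0, 1, 0, 0, 0.05, 0, 0, 0, 1, 0, 0, 0, 0, 0, 0, 1]
}}

```text
time: 16.98
position: [0.405, 0.3525, -0.0036]
tool_rot: [0.92, 0.392, -0.0, 0.0]
ft_force: [0.8, 0.1, -0.5]
grip_width: 0.0004
grip_force: 0.0
```

Call:
{"op": "jog_arm", "data": {
  "motion": [0, 0, 0.05, 0, 0, 0, 1, 0, 0, 0.05, 0, 0, 0, 1, 0, 0, 0, 0, 0, 0, 1]
}}

```text
time: 17.35
position: [0.405, 0.3525, -0.0076]
tool_rot: [0.92, 0.392, -0.0, 0.0]
ft_force: [0.4, -0.7, 0.3]
grip_width: 0.0006
grip_force: 0.0
```

Call:
{"op": "jog_arm", "data": {
  "motion": [0, 0, 0.05, 0, 0, 0, 1, 0, 0, 0.05, 0, 0, 0, 1, 0, 0, 0, 0, 0, 0, 1]
}}

```text
time: 17.73
position: [0.4051, 0.3525, -0.0116]
tool_rot: [0.92, 0.392, -0.0, 0.0]
ft_force: [-0.4, -0.8, 0.2]
grip_width: 0.0002
grip_force: 0.0
```

Call:
{"op": "jog_arm", "data": {
  "motion": [0, 0, 0.05, 0, 0, 0, 1, 0, 0, 0.05, 0, 0, 0, 1, 0, 0, 0, 0, 0, 0, 1]
}}

```text
time: 18.1
position: [0.4051, 0.3525, -0.0156]
tool_rot: [0.92, 0.392, -0.0, 0.0]
ft_force: [-0.2, -0.4, 0.3]
grip_width: 0.0008
grip_force: 0.0
```

Call:
{"op": "jog_arm", "data": {
  "motion": [0, 0, 0.05, 0, 0, 0, 1, 0, 0, 0, 0, 0, 0, 1]
}}

```text
time: 18.35
position: [0.4051, 0.3525, -0.0176]
tool_rot: [0.92, 0.392, -0.0, 0.0]
ft_force: [-0.2, -0.5, 0.5]
grip_width: 0.0004
grip_force: 0.0
```

Call:
{"op": "jog_arm", "data": {
  "motion": [0, 0, 0.05, 0, 0, 0, 1, 0, 0, 0, 0, 0, 0, 1]
}}

```text
time: 18.6
position: [0.4051, 0.3525, -0.0196]
tool_rot: [0.92, 0.392, -0.0, 0.0]
ft_force: [1.1, 0.1, 0.9]
grip_width: 0.0006
grip_force: 0.0
```

Call:
{"op": "jog_arm", "data": {
  "motion": [0, 0, 0.05, 0, 0, 0, 1, 0, 0, 0, 0, 0, 0, 1]
}}

```text
time: 18.85
position: [0.4051, 0.3525, -0.0216]
tool_rot: [0.92, 0.392, -0.0, 0.0]
ft_force: [-0.1, -0.6, -0.2]
grip_width: 0.0006
grip_force: 0.0
```

Call:
{"op": "jog_arm", "data": {
  "motion": [0, 0, 0.05, 0, 0, 0, 1, 0, 0, 0, 0, 0, 0, 1]
}}

```text
time: 19.1
position: [0.4052, 0.3526, -0.0235]
tool_rot: [0.92, 0.392, -0.0, 0.0]
ft_force: [-1.1, 0.1, 0.6]
grip_width: 0.0008
grip_force: 0.0
```

Call:
{"op": "jog_arm", "data": {
  "motion": [0, 0, 0.05, 0, 0, 0, 1, 0, 0, 0, 0, 0, 0, 1]
}}

```text
time: 19.35
position: [0.4052, 0.3526, -0.0236]
tool_rot: [0.92, 0.392, 0.0, 0.0]
ft_force: [-3.1, -2.0, 14.6]
grip_width: 0.0004
grip_force: 7.3
```

Contact comes at TCP z = -23.6 mm, so the real fingertips stand 23.6 mm behind the reported TCP. I'll take tip z = TCP z + 0.0236 from here on. Next I rise and turn to carton yaw + 90°.

Call:
{"op": "jog_arm", "data": {
  "motion": [0, 0, -0.9, 0, 0, -1, 1, 0, 0, -0.9, 0, 0, -1, 1, 0, 0, -0.9, 0, 0, -1, 1, 0, 0, -0.9, 0, 0, -1, 1, 0, 0, 0, 0, 0, -1, 1, 0, 0, 0, 0, 0, -1, 1, 0, 0, 0, 0, 0, -1, 1, 0, 0, 0, 0, 0, -0.5, 1]
}}

```text
time: 20.35
position: [0.405, 0.3524, 0.1185]
tool_rot: [0.787, 0.617, -0.0, -0.0]
ft_force: [-0.6, -0.2, -0.1]
grip_width: 0.0004
grip_force: 0.0
```

```bash
python3 g.py .528 .188 .061 1.333
```

```text
t 20.35 pos [0.405  0.3524 0.1185] yaw 1.3301 tilt [-2.e-04 -2.e-04 -1.e+00] F [-0.6 -0.2 -0.1] w 0.0003612255351334255
shift units in tool [-3.259  3.967  1.438] rz units -0.042 q [ 0.51  0.52  1.73 -0.    0.89  0.75]
```

Call:
{"op": "jog_arm", "data": {
  "motion": [-0.815, 0.99, 0, 0, 0, 0, 1, -0.815, 0.99, 0, 0, 0, 0, 1, -0.815, 0.99, 0, 0, 0, 0, 1, -0.815, 0.99, 0, 0, 0, 0, 1, 0, 0, 0.7, 0, 0, 0, 1, 0, 0, 0.74, 0, 0, 0, 1, 0.3, 0, 0, 0, 0, 0, 1, 0.3, 0, 0, 0, 0, 0, 1, 0.3, 0, 0, 0, 0, 0, 1, 0.3, 0, 0, 0, 0, 0, 1, 0.3, 0, 0, 0, 0, 0, 1, 0.3, 0, 0, 0, 0, 0, 1]
}}

```text
time: 21.85
position: [0.545, 0.2587, 0.0611]
tool_rot: [0.787, 0.617, -0.0, 0.0]
ft_force: [-1.3, -1.1, 1.0]
grip_width: 0.0005
grip_force: 0.3
```

Call:
{"op": "jog_arm", "data": {
  "motion": [0.3, 0, 0, 0, 0, 0, 1, 0.1, 0, 0, 0, 0, 0, 1, 0, 0, 0, 0, 0, 0, 1, -0.6, 0, 0, 0, 0, 0, 1, -0.9, 0, 0, 0, 0, 0, 1, -0.9, 0, 0, 0, 0, 0, 1, -0.4, 0, 0, 0, 0, 0, 1, -0.3, 0, 0, 0, 0, 0, 1, -0.3, 0, 0, 0, 0, 0, 1, -0.3, 0, 0, 0, 0, 0, 1, -0.3, 0, 0, 0, 0, 0, 1, -0.3, 0, 0, 0, 0, 0, 1]
}}

```text
time: 23.35
position: [0.5074, 0.1059, 0.0609]
tool_rot: [0.787, 0.617, -0.0, 0.0]
ft_force: [0.3, -0.6, 0.5]
grip_width: 0.0003
grip_force: 0.2
```

```bash
python3 g.py .528 .188 .061 1.333; python3 - <<'E'
from h import *
c,s=np.cos(-.238),np.sin(-.238)
t=robot.camera("top");hs=cv2.cvtColor(t,cv2.COLOR_BGR2HSV)
# brown profile across carton at its x=-.06, z of rim
for x in(-.06,.06):
  print(x,"".join("B" if hs[int(p[1]),int(p[0]),1]>110 and hs[int(p[1]),int(p[0]),2]>60 else "." for y in np.arange(-.16,.161,.005) for p in [w2px("top",[.528+c*x-s*y,.188+s*x+c*y,.06])]))
E
```

```text
t 23.35 pos [0.5074 0.1059 0.0609] yaw 1.3294 tilt [-0.e+00 -1.e-04 -1.e+00] F [ 0.3 -0.6  0.5] w 0.00031806696296612816
shift units in tool [ 2.117e+00  8.000e-03 -2.000e-03] rz units -0.052 q [-0.01  0.6   1.82 -0.    0.72  0.23]
-0.06 ...............................................BBBBBBBBBB........
0.06 ..............................................BBBBBBBBBBB........
```

Call:
{"op": "jog_arm", "data": {
  "motion": [-0.15, 0, 0, 0, 0, 0, 1, 0, 0, 0, 0, 0, 0, 1, 0.6, 0, 0, 0, 0, 0, 1, 0.4, 0, -0.9, 0, 0, 1, 1, 0, 0, -1, 0, 0, 1, 1, 0, 0, -1, 0, 0, 1, 1]
}}

```text
time: 24.15
position: [0.5154, 0.1401, 0.1779]
tool_rot: [0.848, 0.531, -0.0, -0.0]
ft_force: [1.1, 0.4, -0.5]
grip_width: 0.0005
grip_force: 0.0
```

```bash
python3 - <<'E'
from h import *
c,s=np.cos(-.238),np.sin(-.238)
t=robot.camera("top");hs=cv2.cvtColor(t,cv2.COLOR_BGR2HSV)
for x in(-.06,-.03,.03,.06):
  print(x,"".join("B" if hs[int(p[1]),int(p[0]),1]>110 and hs[int(p[1]),int(p[0]),2]>60 else "." for y in np.arange(-.16,.161,.005) for p in [w2px("top",[.528+c*x-s*y,.188+s*x+c*y,.06])]))
cv2.imwrite("pics/sc3.png",cv2.resize(robot.camera("scene")[120:240,235:395],(800,600),interpolation=cv2.INTER_CUBIC))
w=wristcal(dict(position=np.array([.39038714,-.21755058,.20845624]),tool_rot=[9.92413170e-01,1.22946543e-01,-3.43518201e-05,-4.96059492e-04]))
f=lambda a,b,z:px2w("",183+a/4,43+b/4,z,w)
k=[f(*q,.135) for q in[(290,207),(455,182),(483,388),(325,413)]]
print(np.round(k,4).tolist(),"ctr",np.mean(k,0).round(4),"cup",f(391,298,.140).round(4),"tab",f(405,415,.083).round(4))
n=(k[0]+k[1]-k[2]-k[3]);m=k[0]+k[3]-k[1]-k[2];print("yaw",np.arctan2(n[1],n[0]),np.arctan2(-m[0],m[1]),"len",np.linalg.norm(n[:2])/2,np.linalg.norm(m[:2])/2)
b=[f(*q,.012) for q in[(188,465),(600,463),(167,0),(612,0)]];print("stand yaw",[np.arctan2(*(b[i+2]-b[i])[1::-1]).round(3) for i in(0,1)],np.arctan2(-(b[0]-b[1])[0],(b[0]-b[1])[1]).round(3))
print("screws",[f(*q,.015).round(4).tolist() for q in[(216,434),(567,431)]],"rim L,R",f(281,310,.078).round(4),f(499,297,.078).round(4))
E
python3 g.py .461 -.2 .16 .1
```

```text
-0.06 ..........BBBBBBBB..............................BB...............
-0.03 ..........BBBBBBBBB.......................BBBBBBBBB..............
0.03 ..........BBBBBBBBBBB............................................
0.06 ..........BBBBBBBBBBB............................................
[[0.4754, -0.1759, 0.135], [0.487, -0.2045, 0.135], [0.4523, -0.2192, 0.135], [0.4403, -0.1908, 0.135]] ctr [ 0.4638 -0.1976  0.135 ] cup [ 0.4641 -0.1981  0.14  ] tab [ 0.4401 -0.2073  0.083 ]
yaw 0.40161611386060625 0.39287815615570915 len 0.03790359066366221 0.03084656293477476
stand yaw [np.float64(0.249), np.float64(0.26)] 0.25
screws [[0.4172, -0.1582, 0.015], [0.4422, -0.2547, 0.015]] rim L,R [ 0.456  -0.1737  0.078 ] [ 0.471  -0.2218  0.078 ]
t 24.25 pos [0.5191 0.1402 0.1812] yaw 1.1199 tilt [ 9.9e-03  6.0e-04 -1.0e+00] F [ 0.4  0.  -0.2] w 0.000374566230423092
shift units in tool [-8.291  2.394  0.512] rz units 14.609 q [0.06 0.43 1.68 0.   1.02 0.51]
```

Flap b is open, its profile reaching out to y = -0.11, and flap a looked the same earlier. The eyepiece is at (0.464, -0.198) with yaw 0.397; the stand's yaw is 0.25. I'll turn and go there.

Call:
{"op": "jog_arm", "data": {
  "motion": [0, 0, 0, 0, 0, 0.94, -1, 0, 0, 0, 0, 0, 0.94, -1, 0, 0, 0, 0, 0, 0.94, -1, 0, 0, 0, 0, 0, 0.94, -1, 0, 0, 0, 0, 0, 0.94, -1, 0, 0, 0, 0, 0, 0.94, -1, 0, 0, 0, 0, 0, 0.94, -1, 0, 0, 0, 0, 0, 0.94, -1, 0, 0, 0, 0, 0, 0.94, -1, 0, 0, 0, 0, 0, 0.94, -1, 0, 0, 0, 0, 0, 0.94, -1]
}}

```text
time: 25.62
position: [0.5149, 0.1396, 0.1758]
tool_rot: [0.98, 0.197, -0.001, -0.0]
ft_force: [-0.0, 0.2, -1.1]
grip_width: 0.0866
grip_force: 0.0
```

```bash
python3 g.py .464 -.198 .15 .397
```

```text
t 25.625 pos [0.5149 0.1396 0.1758] yaw 0.3964 tilt [-2.2e-03 -2.0e-04 -1.0e+00] F [-0.   0.2 -1.1] w 0.08657459140579205
shift units in tool [-4.431  7.294  0.649] rz units -0.009 q [ 0.06  0.44  1.68 -0.    1.02  1.23]
```

Call:
{"op": "jog_arm", "data": {
  "motion": [-0.554, 0.912, 0.08, 0, 0, 0, -1, -0.554, 0.912, 0.08, 0, 0, 0, -1, -0.554, 0.912, 0.08, 0, 0, 0, -1, -0.554, 0.912, 0.08, 0, 0, 0, -1, -0.554, 0.912, 0.08, 0, 0, 0, -1, -0.554, 0.912, 0.08, 0, 0, 0, -1, -0.554, 0.912, 0.08, 0, 0, 0, -1, -0.554, 0.912, 0.08, 0, 0, 0, -1, 0, 0, 0, 0, 0, 0, -1, 0, 0, 0, 0, 0, 0, -1]
}}

```text
time: 26.88
position: [0.4646, -0.1974, 0.1506]
tool_rot: [0.98, 0.197, -0.001, -0.001]
ft_force: [0.8, 0.1, -0.5]
grip_width: 0.0865
grip_force: 0.0
```

```bash
python3 g.py .464 -.198 .077 .397; python3 - <<'E'
from h import *
t=cv2.resize(robot.camera("top")[160:270,140:270],(400,300),interpolation=cv2.INTER_CUBIC)
sc=robot.camera("scene");s=cv2.resize(sc[130:230,245:375],(400,300),interpolation=cv2.INTER_CUBIC)
e=cv2.resize(sc[195:270,165:265],(400,300),interpolation=cv2.INTER_CUBIC)
w=cv2.resize(robot.camera("wrist")[110:410,80:480],(400,300))
cv2.imwrite("pics/m4.png",np.vstack([np.hstack([t,s]),np.hstack([e,w])]))
E
```

```text
t 26.875 pos [ 0.4646 -0.1974  0.1506] yaw 0.3975 tilt [-0.0018  0.0017 -1.    ] F [ 0.8  0.1 -0.5] w 0.08646946520536017
shift units in tool [-0.018  0.013  1.839] rz units 0.008 q [-0.62  0.44  1.78  0.    0.93  0.55]
```

View pics/m4.png

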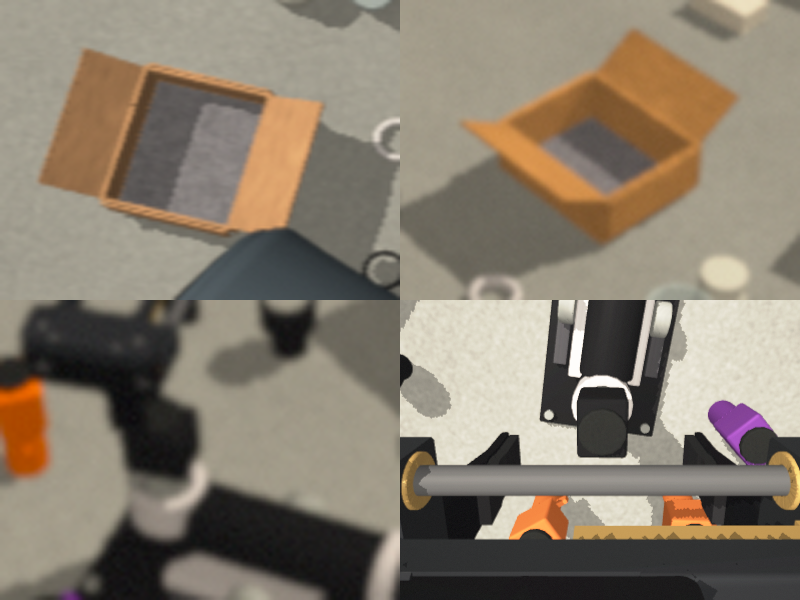

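Both flaps stand wide open, and the eyepiece block sits centred and square between the open fingers at wrist column 282. Descending and gripping.

Call:
{"op": "jog_arm", "data": {
  "motion": [0, 0, 0.7, 0, 0, 0, -1, 0, 0, 0.7, 0, 0, 0, -1, 0, 0, 0.4, 0, 0, 0, -1, 0, 0, 0.04, 0, 0, 0, -1, 0, 0, 0, 0, 0, 0, 1, 0, 0, 0, 0, 0, 0, 1, 0, 0, 0, 0, 0, 0, 1, 0, 0, 0, 0, 0, 0, 1, 0, 0, 0, 0, 0, 0, 1],
  "grip_force": 40
}}

```text
time: 28.15
position: [0.4654, -0.1984, 0.0779]
tool_rot: [0.98, 0.197, 0.0, 0.0]
ft_force: [0.1, -0.3, -0.6]
grip_width: 0.045
grip_force: 0.0
```

```bash
python3 g.py .464 -.198 .077 -.15;python3 -c "
from rig import robot;o=robot.get_obs();print(o['moment'],o['grip_force'])"
```

```text
t 28.15 pos [ 0.4654 -0.1984  0.0779] yaw 0.3976 tilt [ 3.e-04 -2.e-04 -1.e+00] F [ 0.1 -0.3 -0.6] w 0.04502752707009426
shift units in tool [-0.029 -0.022  0.023] rz units 7.843 q [-0.62  0.56  1.84  0.    0.74  0.55]
[-0.04381567 -0.04560734  0.01207368] 0.0
```

Call:
{"op": "jog_arm", "data": {
  "motion": [0, 0, 0, 0, 0, 0, 1, 0, 0, 0, 0, 0, 0, 1, 0, 0, 0, 0, 0, 0, 1]
}}

```text
time: 28.52
position: [0.4648, -0.1974, 0.0778]
tool_rot: [0.98, 0.197, -0.0, -0.001]
ft_force: [-1.1, 3.2, 3.1]
grip_width: 0.0338
grip_force: 40.0
```

Gripped at 33.8 mm. Starting the twist and lift.

Call:
{"op": "jog_arm", "data": {
  "motion": [0, 0, 0, 0, 0, 0.8, 1, 0, 0, -0.008, 0, 0, 1, 1, 0, 0, -0.008, 0, 0, 1, 1, 0, 0, -0.008, 0, 0, 1, 1]
}}

```text
time: 29.02
position: [0.465, -0.1982, 0.078]
tool_rot: [0.998, 0.066, -0.001, -0.0]
ft_force: [0.9, 1.2, -4.9]
grip_width: 0.0335
grip_force: 40.0
```

Call:
{"op": "jog_arm", "data": {
  "motion": [0, 0, -0.008, 0, 0, 1, 1, 0, 0, -0.008, 0, 0, 1, 1, 0, 0, -0.008, 0, 0, 1, 1, 0, 0, 0, 0, 0, 0.5, 1]
}}

```text
time: 29.52
position: [0.4649, -0.1985, 0.0788]
tool_rot: [0.998, -0.056, -0.001, 0.0]
ft_force: [-0.0, -0.5, -6.1]
grip_width: 0.0338
grip_force: 40.0
```

```bash
python3 g.py .464 -.198 .077 .65;python3 -c "
from rig import robot;o=robot.get_obs();print(o['moment'],o['grip_force'])"
```

```text
t 29.525 pos [ 0.4649 -0.1985  0.0788] yaw -0.1113 tilt [-1.3e-03 -3.0e-04 -1.0e+00] F [-0.  -0.5 -6.1] w 0.033777495922402055
shift units in tool [-0.024 -0.009  0.045] rz units -10.905 q [-0.62  0.56  1.84 -0.    0.75  1.06]
[-0.22081373  0.07073469  0.31955712] 39.95974947698414
```

Call:
{"op": "jog_arm", "data": {
  "motion": [0, 0, 0, 0, 0, -0.9, 1, 0, 0, -0.009, 0, 0, -1, 1, 0, 0, -0.009, 0, 0, -1, 1, 0, 0, -0.009, 0, 0, -1, 1, 0, 0, -0.009, 0, 0, -1, 1, 0, 0, -0.009, 0, 0, -1, 1, 0, 0, -0.009, 0, 0, -1, 1, 0, 0, -0.009, 0, 0, -1, 1, 0, 0, -0.009, 0, 0, -1, 1, 0, 0, -0.009, 0, 0, -1, 1, 0, 0, -0.006, 0, 0, -0.9, 1]
}}

```text
time: 30.9
position: [0.4644, -0.1971, 0.0822]
tool_rot: [0.949, 0.315, -0.001, -0.002]
ft_force: [-0.4, 1.4, -6.6]
grip_width: 0.0342
grip_force: 40.0
```

```bash
python3 g.py .464 -.198 .077 -.15;python3 -c "
from rig import robot;o=robot.get_obs();print(o['moment'],o['grip_force'])"
```

```text
t 30.9 pos [ 0.4644 -0.1971  0.0822] yaw 0.6419 tilt [-0.002   0.0028 -1.    ] F [-0.4  1.4 -6.6] w 0.03417376473315144
shift units in tool [-0.021  0.012  0.13 ] rz units 11.343 q [-0.62  0.55  1.84  0.    0.76  0.3 ]
[ 0.33387519 -0.00083636 -0.27993599] 40.011393036693335
```

Call:
{"op": "jog_arm", "data": {
  "motion": [0, 0, 0, 0, 0, 1, 1, 0, 0, -0.009, 0, 0, 1, 1, 0, 0, -0.009, 0, 0, 1, 1, 0, 0, -0.009, 0, 0, 1, 1, 0, 0, -0.009, 0, 0, 1, 1, 0, 0, -0.009, 0, 0, 1, 1, 0, 0, -0.009, 0, 0, 1, 1, 0, 0, -0.009, 0, 0, 1, 1, 0, 0, -0.009, 0, 0, 1, 1, 0, 0, -0.009, 0, 0, 1, 1, 0, 0, -0.009, 0, 0, 1, 1]
}}

```text
time: 32.28
position: [0.4649, -0.1985, 0.0859]
tool_rot: [0.998, -0.063, -0.001, 0.0]
ft_force: [0.1, -2.0, -9.0]
grip_width: 0.0335
grip_force: 40.0
```

Call:
{"op": "jog_arm", "data": {
  "motion": [0, 0, 0, 0, 0, -1, 1, 0, 0, -0.009, 0, 0, -1, 1, 0, 0, -0.009, 0, 0, -1, 1, 0, 0, -0.009, 0, 0, -1, 1, 0, 0, -0.009, 0, 0, -1, 1, 0, 0, -0.009, 0, 0, -1, 1, 0, 0, -0.009, 0, 0, -1, 1, 0, 0, -0.009, 0, 0, -1, 1, 0, 0, -0.009, 0, 0, -1, 1, 0, 0, -0.009, 0, 0, -1, 1, 0, 0, -0.009, 0, 0, -1, 1]
}}

```text
time: 33.65
position: [0.4644, -0.1971, 0.0893]
tool_rot: [0.949, 0.316, -0.001, -0.002]
ft_force: [0.5, 1.0, -8.2]
grip_width: 0.0338
grip_force: 40.0
```

Call:
{"op": "jog_arm", "data": {
  "motion": [0, 0, 0, 0, 0, 1, 1, 0, 0, -0.009, 0, 0, 1, 1, 0, 0, -0.009, 0, 0, 1, 1, 0, 0, -0.009, 0, 0, 1, 1, 0, 0, -0.009, 0, 0, 1, 1, 0, 0, -0.009, 0, 0, 1, 1, 0, 0, -0.009, 0, 0, 1, 1, 0, 0, -0.009, 0, 0, 1, 1, 0, 0, -0.009, 0, 0, 1, 1, 0, 0, -0.009, 0, 0, 1, 1, 0, 0, -0.009, 0, 0, 1, 1]
}}

```text
time: 35.02
position: [0.4649, -0.1985, 0.093]
tool_rot: [0.998, -0.063, -0.001, 0.0]
ft_force: [0.1, -0.9, -9.2]
grip_width: 0.0337
grip_force: 40.0
```

```bash
python3 g.py .464 -.198 .077 -.15;python3 -c "
from rig import robot;o=robot.get_obs();print(o['moment'],o['grip_force'])"
```

```text
t 35.025 pos [ 0.4649 -0.1985  0.093 ] yaw -0.1266 tilt [-1.3e-03 -4.0e-04 -1.0e+00] F [ 0.1 -0.9 -9.2] w 0.03369186913358039
shift units in tool [-0.023 -0.01   0.399] rz units 0.335 q [-0.62  0.53  1.83 -0.    0.78  1.07]
[-0.25240514 -0.03642502  0.21422716] 39.95739762671292
```

Risen 15 mm with the pull within limits. Three more sweeps.

Call:
{"op": "jog_arm", "data": {
  "motion": [0, 0, 0, 0, 0, -1, 1, 0, 0, -0.008, 0, 0, -1, 1, 0, 0, -0.008, 0, 0, -1, 1, 0, 0, -0.008, 0, 0, -1, 1, 0, 0, -0.008, 0, 0, -1, 1, 0, 0, -0.008, 0, 0, -1, 1, 0, 0, -0.008, 0, 0, -1, 1, 0, 0, -0.008, 0, 0, -1, 1, 0, 0, -0.008, 0, 0, -1, 1, 0, 0, -0.008, 0, 0, -1, 1, 0, 0, -0.008, 0, 0, -1, 1]
}}

```text
time: 36.4
position: [0.4644, -0.1971, 0.0961]
tool_rot: [0.949, 0.316, -0.001, -0.002]
ft_force: [0.0, 1.5, -7.3]
grip_width: 0.034
grip_force: 40.0
```

Call:
{"op": "jog_arm", "data": {
  "motion": [0, 0, 0, 0, 0, 1, 1, 0, 0, -0.0085, 0, 0, 1, 1, 0, 0, -0.0085, 0, 0, 1, 1, 0, 0, -0.0085, 0, 0, 1, 1, 0, 0, -0.0085, 0, 0, 1, 1, 0, 0, -0.0085, 0, 0, 1, 1, 0, 0, -0.0085, 0, 0, 1, 1, 0, 0, -0.0085, 0, 0, 1, 1, 0, 0, -0.0085, 0, 0, 1, 1, 0, 0, -0.0085, 0, 0, 1, 1, 0, 0, -0.0085, 0, 0, 1, 1]
}}

```text
time: 37.78
position: [0.4649, -0.1985, 0.0996]
tool_rot: [0.998, -0.063, -0.001, 0.0]
ft_force: [0.0, -1.4, -8.2]
grip_width: 0.0336
grip_force: 40.0
```

Call:
{"op": "jog_arm", "data": {
  "motion": [0, 0, 0, 0, 0, -1, 1, 0, 0, -0.0085, 0, 0, -1, 1, 0, 0, -0.0085, 0, 0, -1, 1, 0, 0, -0.0085, 0, 0, -1, 1, 0, 0, -0.0085, 0, 0, -1, 1, 0, 0, -0.0085, 0, 0, -1, 1, 0, 0, -0.0085, 0, 0, -1, 1, 0, 0, -0.0085, 0, 0, -1, 1, 0, 0, -0.0085, 0, 0, -1, 1, 0, 0, -0.0085, 0, 0, -1, 1, 0, 0, -0.0085, 0, 0, -1, 1]
}}

```text
time: 39.15
position: [0.465, -0.1982, 0.1039]
tool_rot: [0.949, 0.317, -0.0, -0.0]
ft_force: [-0.2, 0.1, -1.7]
grip_width: 0.0338
grip_force: 40.0
```

```bash
python3 g.py .464 -.198 .077 -.15;python3 -c "
from rig import robot;o=robot.get_obs();print(o['moment'],o['grip_force'])"
```

```text
t 39.15 pos [ 0.465  -0.1982  0.1039] yaw 0.6441 tilt [-6.e-04  2.e-04 -1.e+00] F [-0.2  0.1 -1.7] w 0.033755777488179546
shift units in tool [-0.018 -0.02   0.672] rz units 11.375 q [-0.62  0.51  1.82 -0.    0.81  0.3 ]
[ 0.055384    0.11685832 -0.02302171] 39.9685597512871
```

The eyepiece is free: the force is only its weight and the moment is about zero. I'll lift it while turning to align with the carton.

Call:
{"op": "jog_arm", "data": {
  "motion": [0, 0, -0.2, 0, 0, 0, 1, 0, 0, -0.4, 0, 0, 0.5, 1, 0, 0, -0.7, 0, 0, 1, 1, 0, 0, -0.7, 0, 0, 1, 1, 0, 0, 0, 0, 0, 1, 1, 0, 0, 0, 0, 0, 1, 1, 0, 0, 0, 0, 0, 1, 1, 0, 0, 0, 0, 0, 1, 1, 0, 0, 0, 0, 0, 1, 1, 0, 0, 0, 0, 0, 1, 1, 0, 0, 0, 0, 0, 1, 1, 0, 0, 0, 0, 0, 1, 1]
}}

```text
time: 40.65
position: [0.4656, -0.1985, 0.1846]
tool_rot: [0.999, -0.047, 0.001, 0.0]
ft_force: [0.1, -0.2, -1.7]
grip_width: 0.0336
grip_force: 40.0
```

Call:
{"op": "jog_arm", "data": {
  "motion": [0, 0, 0, 0, 0, 1, 1, 0, 0, 0, 0, 0, 1, 1, 0, 0, 0, 0, 0, 0, 1]
}}

```text
time: 41.02
position: [0.4656, -0.1985, 0.1845]
tool_rot: [0.993, -0.115, 0.0, 0.0]
ft_force: [-0.6, 0.5, -1.4]
grip_width: 0.0337
grip_force: 40.0
```

```bash
python3 g.py .528 .188 .18 -.238
```

```text
t 41.025 pos [ 0.4656 -0.1985  0.1845] yaw -0.2309 tilt [ 9.e-04 -7.e-04 -1.e+00] F [-0.6  0.5 -1.4] w 0.03368791171428173
shift units in tool [-0.691 -9.763  0.107] rz units 0.102 q [-0.62  0.39  1.74 -0.    1.01  1.18]
```

Call:
{"op": "jog_arm", "data": {
  "motion": [-0.05, -0.5, 0, 0, 0, 0, 1, -0.06, -0.9, 0, 0, 0, 0, 1, -0.06, -0.95, 0, 0, 0, 0, 1, -0.06, -0.95, 0, 0, 0, 0, 1, -0.06, -0.95, 0, 0, 0, 0, 1, -0.06, -0.95, 0, 0, 0, 0, 1, -0.06, -0.95, 0, 0, 0, 0, 1, -0.06, -0.95, 0, 0, 0, 0, 1, -0.06, -0.95, 0, 0, 0, 0, 1, -0.06, -0.8, 0, 0, 0, 0, 1, -0.06, -0.6, 0, 0, 0, 0, 1, -0.05, -0.31, 0, 0, 0, 0, 1]
}}

```text
time: 42.52
position: [0.5264, 0.1904, 0.1839]
tool_rot: [0.994, -0.114, -0.0, -0.0]
ft_force: [-0.2, 0.1, -1.7]
grip_width: 0.0339
grip_force: 40.0
```

Call:
{"op": "jog_arm", "data": {
  "motion": [0, 0, 0, 0, 0, 0, 1, 0, 0, 0.5, 0, 0, 0, 1, 0, 0, 0.7, 0, 0, 0, 1, 0, 0, 0.7, 0, 0, 0, 1, 0, 0, 0.7, 0, 0, 0, 1, 0, 0, 0.5, 0, 0, 0, 1, 0, 0, 0.3, 0, 0, 0, 1, 0, 0, 0.2, 0, 0, 0, 1, 0, 0, 0, 0, 0, 0, 1]
}}

```text
time: 43.65
position: [0.5273, 0.188, 0.0399]
tool_rot: [0.993, -0.115, -0.0, 0.0]
ft_force: [-0.5, 0.4, -2.6]
grip_width: 0.0336
grip_force: 40.0
```

```bash
python3 g.py .528 .188 .0315 -.238
```

```text
t 43.65 pos [0.5273 0.188  0.0399] yaw -0.2309 tilt [-3.e-04 -1.e-04 -1.e+00] F [-0.5  0.4 -2.6] w 0.03362411443132202
shift units in tool [ 0.016 -0.005  0.21 ] rz units 0.102 q [ 0.14  0.67  1.72 -0.    0.75  1.94]
```

Now the last few millimetres down, to contact.

Call:
{"op": "jog_arm", "data": {
  "motion": [0, 0, 0.07, 0, 0, 0, 1, 0, 0, 0.06, 0, 0, 0, 1, 0, 0, 0.03, 0, 0, 0, 1, 0, 0, 0, 0, 0, 0, 1]
}}

```text
time: 44.15
position: [0.5273, 0.1883, 0.0336]
tool_rot: [0.993, -0.115, 0.0, -0.0]
ft_force: [0.6, -0.3, -0.1]
grip_width: 0.0334
grip_force: 40.0
```

Call:
{"op": "jog_arm", "data": {
  "motion": [0, 0, 0.03, 0, 0, 0, 1, 0, 0, 0, 0, 0, 0, 1]
}}

```text
time: 44.4
position: [0.5273, 0.1882, 0.0323]
tool_rot: [0.993, -0.115, -0.0, 0.0]
ft_force: [0.1, 0.1, -1.7]
grip_width: 0.0336
grip_force: 40.0
```

Call:
{"op": "jog_arm", "data": {
  "motion": [0, 0, 0.03, 0, 0, 0, 1, 0, 0, 0, 0, 0, 0, 1]
}}

```text
time: 44.65
position: [0.5276, 0.1882, 0.0318]
tool_rot: [0.993, -0.115, 0.0, -0.0]
ft_force: [-0.1, 0.2, 3.9]
grip_width: 0.0335
grip_force: 40.0
```

The foot is on the floor (+3.9 N). Opening part-way, then rising.

Call:
{"op": "jog_arm", "data": {
  "motion": [0, 0, 0, 0, 0, 0, -0.15, 0, 0, 0, 0, 0, 0, -0.15, 0, 0, 0, 0, 0, 0, -0.15, 0, 0, 0, 0, 0, 0, -0.15, 0, 0, 0, 0, 0, 0, -0.15, 0, 0, -0.3, 0, 0, 0, -0.15, 0, 0, -0.8, 0, 0, 0, -0.15, 0, 0, -1, 0, 0, 0, -0.15, 0, 0, -1, 0, 0, 0, -0.15, 0, 0, -0.9, 0, 0, 0, -0.15, -0.6, 0, 0, 0, 0, 0, -0.15, -1, 0, 0, 0, 0, 0, -0.15]
}}

```text
time: 46.15
position: [0.466, 0.2029, 0.1928]
tool_rot: [0.993, -0.116, 0.002, -0.001]
ft_force: [-0.7, -0.4, -1.3]
grip_width: 0.0498
grip_force: 0.0
```

```bash
python3 - <<'E'
from h import *
o=robot.get_obs();im=robot.camera("wrist");w=wristcal(o);print(o["position"],o["grip_width"],o["ft_force"])
# eyecup/block dark blob near expected top (z=.094)
e=w2px("",[.5276,.1882,.09],w);print("expected px",e, "foot",w2px("",[.5276,.1882,.004],w))
u,v=e.astype(int);p=im[max(v-50,0):v+50,u-60:u+60].max(2)
_,b=cv2.threshold(p,58,255,cv2.THRESH_BINARY_INV);n,l,st,ct=cv2.connectedComponentsWithStats(b)
for i in range(1,n):
  if st[i,4]>150: print(st[i],ct[i]+[u-60,max(v-50,0)],px2w("",*(ct[i]+[u-60,max(v-50,0)]),.09,w).round(4))
c,s=np.cos(-.238),np.sin(-.238)
hs=cv2.cvtColor(robot.camera("top"),cv2.COLOR_BGR2HSV)
for x in(-.06,.06):
  print("".join("B" if hs[int(p[1]),int(p[0]),1]>110 and hs[int(p[1]),int(p[0]),2]>60 else "." for y in np.arange(-.16,.161,.005) for p in [w2px("top",[.528+c*x-s*y,.188+s*x+c*y,.06])]))
sc=robot.camera("scene");cv2.imwrite("pics/fin.png",sc);a=cv2.resize(cv2.imread("pics/scene0.png"),(560,420))
r=lambda q:cv2.cvtColor(q[245:290,205:275],cv2.COLOR_BGR2GRAY).astype(float)
print("scope diff",np.abs(r(sc)-r(a)).mean())
E
```

```text
[0.46599658 0.20289212 0.19275536] 0.049791340641680656 [-0.7298481  -0.42627469 -1.32879294]
expected px [283.61095891 132.1871614 ] foot [283.21094383 129.98514724]
[  40   37   38   41 1505] [281.56478405 139.2166113 ] [0.5223 0.1912 0.09  ]
..........BBBBBBBBBB.............................................
..........BBBBBBBBBBB....................BBBBBBBBB...BBBB........
scope diff 1.5853968253968254
```

The eyepiece shows as an upright 38x41 px block in the middle of the carton, both flaps are open, and the scope looks unchanged.

Call:
{"op": "jog_arm", "data": {
  "motion": [0, 0, 0, 0, 0, 0, -0.15, 0, 0, 0, 0, 0, 0, -0.15]
}}

```text
time: 46.55
position: [0.4664, 0.2027, 0.1914]
tool_rot: [0.993, -0.115, 0.001, -0.0]
ft_force: [0.2, 0.7, 0.0]
grip_width: 0.0499
grip_force: 0.0
```

```bash
python3 -c "
from rig import robot;print(robot.hand_in())"
```

```text
the job is handed in; nothing more can be done
None
```

I handed the job in at 46.6 s; no verdict came back, but the last checks showed both flaps wide open, the scope seated, and the eyepiece twisted free and standing upright, released, in the carton.

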